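# Sweep the used cutters and coupler off the worktop into the wash-up pan

## Robot

A 7-joint arm with a two-finger parallel gripper is mounted at the origin on a cart in front of the work surface, level with it; the furniture and walls round the work are solid. World frame = base frame: x ahead of the robot, y to its left, z up, the work surface at z = 0. Lengths are in m, angles in rad, forces in N, time in s.
With the tool pointing down it reaches from about 0.425 to 0.875 m from the base axis. Payload 8.4 kg.
Tool frame: the origin (TCP) lies on the centre line of the jaws, within the pads' length; the fingertips stand ctrl.tcp_to_tips ahead of it and the grasp point (between the pads) lies 5 mm behind it (ctrl.tcp_to_tips is the distance from the TCP to the fingertips, in m); z points along the fingers, y is the line along which they close (so a half turn about z gives the same grasp; the last joint's range is limited). The gripper opens to 85 mm and grips with 20 to 120 N. Pads are 22 mm wide; open, the fingers measure 114 mm over their backs; the gripper's body (76 mm by 85 mm) begins 54 mm behind the grasp point. The pads swing forward as they close: fully open they stand 13 mm farther back than shut.
Start: joints at [1.205, 0.333, 0.04, 1.465, -0.013, 1.343, -0.059], TCP at [0.171, -0.627, 0.245] pointing down, gripper open.
Joint ranges: [-2.58, 2.58], [-0.38, 2.09], [-1.3, 1.39], [0.25, 2.4], [-1.5, 4.64], [0.08, 2.09], [-2.65, 2.65]. Speed limits (rad/s): [2.22, 2.22, 2.79, 2.79, 3.14, 3.14, 3.14].

## Interface

Orientations are given as a unit quaternion [w, x, y, z].
In Python, from bench import ctrl gives the robot as it stands.
- The arm moves only by the tool carry_out, never from a script. Its argument "steps" is a list of rows, each a list of 5 numbers: the finger opening in mm, from 0 to 85.4, then the shift along the tool's x, y, z each as a share of 0.3 m, from -1 to 1, then the turn about the tool's z as a share of 5 degrees, from -1 to 1. In form: [[grip, x, y, z, yaw], ...]. A call has 1 to 8 rows; each row shifts and turns the commanded pose from where the row before left it, along the tool's axes as they then stand; what a row does not reach is not made up. A row lasts 1/10 s, in which the tool goes at most 50 mm and 8.59 degrees, less where a joint would pass 70% of its speed; a pose out of reach is approached as far as the arm can. A call with a number of a shift or a turn outside -1 to 1 is refused whole. A call with a gripper value outside its range is refused whole. The fingers move at their own pace and stop on an object; "force" is the grip in N (left out, the last holds). Time passes only in rows, so rows that do not move let the fingers close. It gives the time, the measured TCP pose, the force, the opening and the grip force at its end, in the units of the state.
- ctrl.get_obs(): the state, without advancing time (a new reading comes with each control period).
- ctrl.grab_frame(name): name is "scene" or "top" or "wrist"; returns a dict with "color" (480x640x3 uint8, red, green, blue), "range_z" (480x640 float32, m along the optical axis (not along the pixel's ray), 0 where there is no reading), "fx", "fy", "cx", "cy" (pixels), "dist_coeffs" ([k1, k2, p1, p2, k3] as OpenCV has them; the pictures are not rectified), "cam_to_world" (4x4, takes a point from camera to world coordinates). Camera axes: x right, y up, looking along -z (the intrinsics and any distortion apply to the point x, -y, -z); pixel columns grow to the right and rows downward; lengths in m; the calibration is good to about 2 mm. A picture is of the moment at which its call begins.
- ctrl.finish_job(): hands the job in; it is judged then, once.
The state is a dict: "time": time; "joint_pos": joint angles; "qvel": joint speeds; "joint_efforts": joint torques, N m; "ee_pos": TCP position; "eef_rot": TCP orientation; "ft_force": force on the tool from outside, world axes, zero at the start; "torque": the same for the moment, N m; "finger_gap": finger opening in m; "finger_force": force on a finger pad.
Only numpy, scipy, OpenCV 4.12 (cv2) and the standard library are available. Lean on these libraries where they do the work, as an engineer would, in place of code of your own. Each camera call takes 0.05 s, during which the arm holds its last target. There are 200 camera calls.

## Task

Sweep the two round pastry cutters and the white ribbed coupler ring across the worktop with your fingertips and over its right-hand edge, so that all three drop into the wash-up pan hanging there. Only push them gently along the surface: do not squeeze them or pick them up, and leave everything else standing where it is.

Things in the scene. Friction and masses are not known exactly. Their poses are not given: they have to be found in the camera images.
- cutter_0_center (a point): centre, half-way up (19 mm above its underside), of the large round pastry cutter: a loose light grey metal ring, open at top and bottom, 67 mm across and 38 mm high with a wall a few mm thick, about 30 g; it stands upright on the worktop and slides when pushed. z of the frame is its axis
- cutter_2_center (a point): centre, half-way up (19 mm above its underside), of the small round pastry cutter: a loose light grey metal ring, open at top and bottom, 43 mm across and 38 mm high with a wall a few mm thick, about 30 g; it stands upright on the worktop and slides when pushed. z of the frame is its axis
- coupler_0_center (a point): centre, half-way up (10 mm above its underside), of the piping coupler: a loose white ribbed plastic ring, 29 mm across and 20 mm high, about 12 g; it stands upright on the worktop and slides when pushed. z of the frame is its axis
- wash_pan_mouth (a point): centre of the mouth of a fixed open steel pan hanging at the worktop's right-hand (-y) edge: inside 234 (x) x 174 (y) x 147 mm deep, walls 3 mm. Its rim and this point lie 8 mm below the worktop. The worktop's straight edge runs along x, 91 mm to the +y side of this point, with the pan's near wall right against it: what is pushed over the edge falls in. Axes as the world's
- piping_tip_2: plain steel piping tip, a cone 25 mm across, 36 mm high; bystander; origin at the centre of its underside
- piping_tip_0: steel piping tip with a pink blob at its point, a cone 25 mm across, 38 mm high; bystander; origin at the centre of its underside
- piping_tip_1: plain steel piping tip, a cone 25 mm across, 40 mm high; bystander; origin at the centre of its underside
- gel_2: white colour gel bottle with a blue-green cap and nozzle, 29 mm across, 83 mm high; bystander; origin at the centre of its underside
- jam_jar: jam jar with a yellow lid, 71 mm across, 110 mm high; bystander; origin at the centre of its underside
There are look-alikes about, which are no part of the job. Leave any blue look-alike of the part that bears cutter_2_center alone.

How it is judged:
At the end, for the whole second after the job is handed in: Both cutters and the coupler lie inside the wash-up pan (the centre of each within its walls and at least 20 mm below its rim), and every other thing is within 30 mm of where it stood (x of cutter_0_center in the frame of wash_pan_mouth between -0.117 and 0.117 m and y of cutter_0_center in the frame of wash_pan_mouth between -0.087 and 0.087 m and z of cutter_0_center in the frame of wash_pan_mouth between -0.15 and -0.02 m and x of coupler_0_center in the frame of wash_pan_mouth between -0.117 and 0.117 m and y of coupler_0_center in the frame of wash_pan_mouth between -0.087 and 0.087 m and z of coupler_0_center in the frame of wash_pan_mouth between -0.15 and -0.02 m and x of cutter_2_center in the frame of wash_pan_mouth between -0.117 and 0.117 m and y of cutter_2_center in the frame of wash_pan_mouth between -0.087 and 0.087 m and z of cutter_2_center in the frame of wash_pan_mouth between -0.15 and -0.02 m and distance of each of piping_tip_2, piping_tip_0, piping_tip_1, gel_2, jam_jar from where it was at the start of the episode below 0.03 m); the robot touches nothing.
It fails at once if a cutter or the coupler is picked up (its centre rises more than 26 mm above its height on the worktop) (height (world z) of any of cutter_0_center, cutter_2_center above 0.045 m or height (world z) of coupler_0_center above 0.036 m).
It fails at once if a cutter or the coupler is squeezed or pressed with more than 15 N (contact force between the fingers and cutter_0 above 15 N or contact force between the fingers and coupler_0 above 15 N or contact force between the fingers and cutter_2 above 15 N).
It fails at once if another thing is shifted more than 30 mm or tipped over (distance of any of piping_tip_2, piping_tip_0, piping_tip_1, gel_2, jam_jar from where it was at the start of the episode above 0.03 m or angle between any of piping_tip_2, piping_tip_0, piping_tip_1, gel_2, jam_jar's own z axis and vertical above 0.5 rad).
It also fails if it takes over 72 s, if anything falls off the work surface, if the arm or the gripper's body presses on something with over 40 N, if the wrist force passes 120 N, or if a joint passes its speed limit or range.

## Working session

There is one attempt and no reset: what is moved stays moved. The work goes in short steps, Python scripts to look and compute and a tool call to move; the robot and the scene stay as the last step left them, time stands still between calls to the robot, and variables do not carry over. Pictures are saved under pics/ and viewed, at most 10 in all, crops included, and the job is handed in when it is done.

Besides the shell and the picture viewer there is one more tool, called after "Call:" by a JSON object that holds its "fn" and its "kwargs". carry_out: Moves the arm, as the interface text tells. Shift numbers are shares of 0.3 m and turn numbers shares of 5 degrees, none past 1 either way. Its arguments: {"type":"object","properties":{"steps":{"type":"array"},"force":{"type":"number"}},"required":["steps"]}

```bash
mkdir -p pics; cat > h.py <<'E'
import numpy as np, cv2
from bench import ctrl
def ray(f,u,v):
    K=np.array([[f['fx'],0,f['cx']],[0,f['fy'],f['cy']],[0,0,1.]])
    p=cv2.undistortPoints(np.array([[[u,v]]],float),K,np.array(f['dist_coeffs'],float))[0,0]
    T=np.array(f['cam_to_world']); return T[:3,3],T[:3,:3]@np.array([p[0],-p[1],-1.])
def onz(f,u,v,z):
    o,d=ray(f,u,v); return o+d*(z-o[2])/d[2]
def pt(f,u,v):
    o,d=ray(f,u,v); return o+d*f['range_z'][int(v),int(u)]
def save(f,n,c=None,s=1):
    im=f['color'][...,::-1]
    if c: im=im[c[1]:c[3],c[0]:c[2]]
    cv2.imwrite('pics/'+n,cv2.resize(im,None,fx=s,fy=s,interpolation=cv2.INTER_CUBIC))
E
python3 - <<'E'
from h import *
import pickle
for n in ['top','scene']:
    f=ctrl.grab_frame(n); save(f,n+'1.png'); pickle.dump(f,open(n+'.pkl','wb')); print(n,np.round(f['cam_to_world'],3).tolist())
o=ctrl.get_obs(); print({k:np.round(v,3).tolist() for k,v in o.items()}, ctrl.tcp_to_tips)
E
```

```text
top [[0.024, 0.987, -0.157, 0.359], [-1.0, 0.023, -0.005, 0.144], [-0.001, 0.157, 0.988, 1.075], [0.0, 0.0, 0.0, 1.0]]
scene [[0.724, 0.292, -0.625, -0.104], [-0.689, 0.337, -0.641, -0.497], [0.023, 0.895, 0.445, 0.492], [0.0, 0.0, 0.0, 1.0]]
{'time': 0.1, 'joint_pos': [1.205, 0.334, 0.04, 1.466, -0.013, 1.343, -0.058], 'qvel': [0.0, -0.002, 0.0, -0.001, -0.001, -0.002, -0.002], 'joint_efforts': [0.004, -66.002, 1.371, -40.648, 0.017, 0.009, 0.0], 'ee_pos': [0.171, -0.627, 0.245], 'eef_rot': [-0.001, 0.991, 0.133, -0.0], 'ft_force': [-0.48, 0.723, -0.058], 'torque': [0.053, 0.03, -0.001], 'finger_force': 0.0, 'finger_gap': 0.085} 0.014
```

View pics/top1.png

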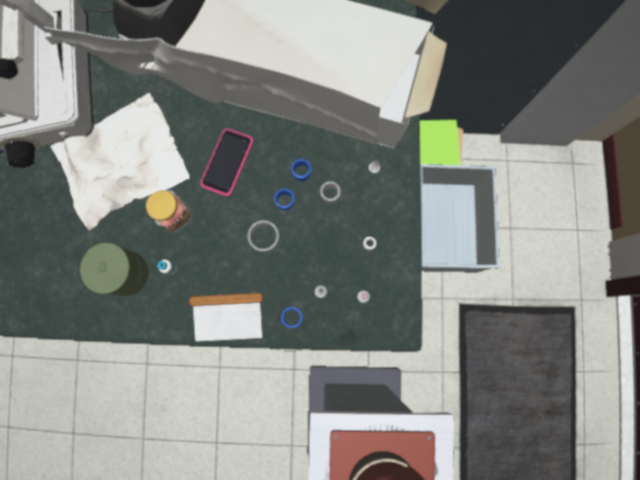

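View pics/scene1.png

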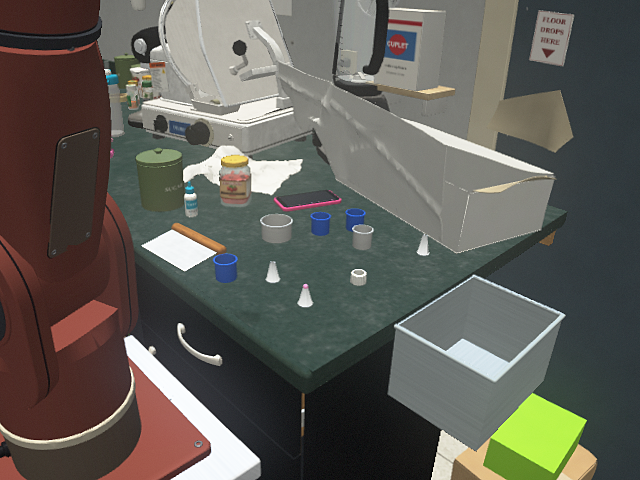

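Both pictures agree on what is where (pixels in the top view).

| Wanted | Pixel | Could be mistaken for |
|---|---|---|
| Large grey cutter | (263,235) | Only large ring |
| Small grey cutter | (330,191) | Blue rings at (301,169), (284,198), (291,317), which stay put |
| White coupler | (369,243) | Steel tips at (375,166), (320,291) and (363,296, pink) |

The pan mouth spans about (422–497, 167–270). I'll now measure the parts and check my choice in a crop.

```bash
python3 - <<'E'
from h import *
import pickle
f=pickle.load(open('top.pkl','rb')); save(f,'crop1.png',(240,140,520,340),2.8)
g=cv2.cvtColor(f['color'],cv2.COLOR_RGB2HSV)
def cen(u,v,r):
    # blob in window: differs from dark worktop
    y0,x0=v-r,u-r; w=f['color'][y0:v+r,x0:u+r].astype(int).max(2); m=(w>np.median(w[[0,-1]])+35).astype(np.uint8)
    c,_=cv2.findContours(m,0,2); c=max(c,key=cv2.contourArea); (a,b),rr=cv2.minEnclosingCircle(c); return a+x0,b+y0,rr
for n,u,v,r,z in [('big',263,235,22,.038),('small',330,191,16,.038),('coup',369,243,11,.02),('b1',301,169,15,.038),('b2',284,198,14,.038),('b3',291,317,16,.038),('tipR',375,166,11,.02),('tipA',320,291,11,.02),('tipP',363,296,11,.02)]:
    a,b,rr=cen(u,v,r); p=onz(f,a,b,z); print(n,round(a,1),round(b,1),round(rr,1),np.round(p,3), 'diam',round(2*rr/f['fx']*(1.075-z),3))
for u,v in [(422,167),(497,167),(422,270),(497,270)]: print('pan',np.round(onz(f,u,v,-.008),3), np.round(f['range_z'][v,u],3))
for u,v in [(420,150),(420,340),(405,140),(380,142),(300,120)]: print('pt',u,v,np.round(pt(f,u,v),3))
d=f['range_z']; print(np.round(pt(f,460,220),3),np.round(pt(f,440,130),3))
E
```

```text
big 262.7 235.3 16.0 [0.536 0.274 0.038] diam 0.07
small 329.9 191.0 10.4 [0.641 0.127 0.038] diam 0.045
coup 369.4 242.7 7.2 [0.528 0.036 0.02 ] diam 0.032
b1 300.8 168.4 10.4 [0.693 0.194 0.038] diam 0.045
b2 283.9 198.2 10.5 [0.622 0.23  0.038] diam 0.046
b3 291.2 316.9 11.0 [0.358 0.205 0.038] diam 0.048
tipR 373.9 167.0 6.2 [0.706 0.026 0.02 ] diam 0.028
tipA 320.2 291.2 6.5 [0.416 0.144 0.02 ] diam 0.029
tipP 363.0 296.2 6.5 [0.408 0.049 0.02 ] diam 0.029
pan [ 0.719 -0.093 -0.008] 1.131
pan [ 0.725 -0.277 -0.008] 2.053
pan [ 0.472 -0.089 -0.008] 1.216
pan [ 0.475 -0.266 -0.008] 1.979
pt 420 150 [ 0.758 -0.087 -0.   ]
pt 420 340 [ 0.313 -0.083 -0.003]
pt 405 140 [ 0.782 -0.051  0.001]
pt 380 142 [0.772 0.01  0.009]
pt 300 120 [0.818 0.201 0.019]
[ 0.624 -0.227 -0.161] [ 1.005 -0.257 -0.461]
```

View pics/crop1.png

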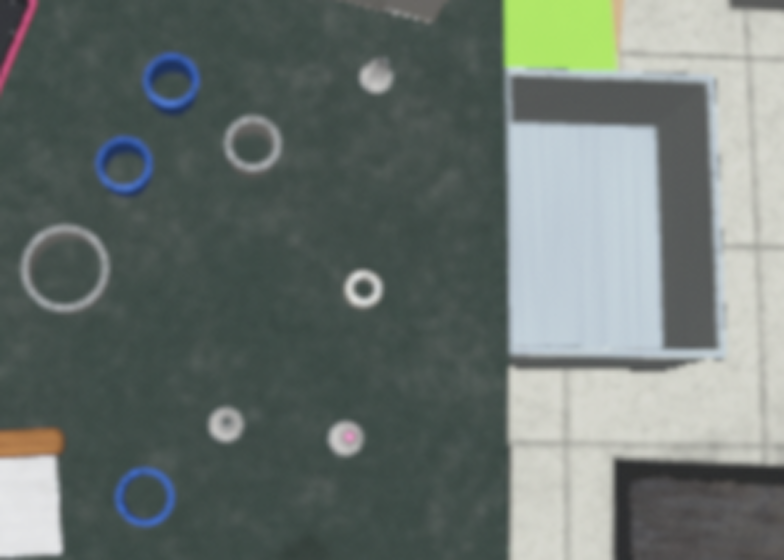

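The crop confirms the choice: grey rings at large (263,235) and small (330,191), white coupler at (369,243). Blue rings and steel tips are clearly distinct. The plan is to turn tool x to world +y, then sweep each part straight along -y between slightly parted fingers.

Call:
{"fn": "carry_out", "kwargs": {"steps": [[15,0,0,0,-1],[15,0,0,0,-1],[15,0,0,0,-1],[15,0,0,0,-1],[15,0,0,0,-1],[15,0,0,0,-1],[15,0,0,0,-1],[15,0,0,0,-1]], "force": 20}}

```text
time: 0.9
ee_pos: [0.1712, -0.6267, 0.2448]
eef_rot: [-0.001, 0.885, 0.466, 0.0]
ft_force: [0.4, -0.4, 0.5]
finger_gap: 0.0151
finger_force: 0.0
```

Call:
{"fn": "carry_out", "kwargs": {"steps": [[15,0,0,0,-1],[15,0,0,0,-1],[15,0,0,0,-1],[15,0,0,0,-1],[15,0,0,0,-1],[15,0,0,0,-1],[15,0,0,0,-0.95],[15,0,0,0,0]]}}

```text
time: 1.7
ee_pos: [0.1712, -0.6268, 0.2448]
eef_rot: [-0.0, 0.706, 0.708, 0.0]
ft_force: [-0.7, 0.3, 0.6]
finger_gap: 0.0151
finger_force: 0.0
```

Call:
{"fn": "carry_out", "kwargs": {"steps": [[15,0.08,0.12,0,0],[15,0.08,0.12,0,0],[15,0.08,0.12,0,0],[15,0.08,0.12,0,0],[15,0.08,0.12,0,0],[15,0.08,0.12,0,0],[15,0.08,0.12,0,0],[15,0.08,0.12,0,0]]}}

```text
time: 2.5
ee_pos: [0.4604, -0.4337, 0.2452]
eef_rot: [-0.0, 0.708, 0.706, -0.0]
ft_force: [-0.3, -0.4, -0.3]
finger_gap: 0.0152
finger_force: 0.0
```

Call:
{"fn": "carry_out", "kwargs": {"steps": [[15,0.12,0.02,0,0],[15,0.12,0.02,0,0],[15,0.12,0.02,0,0],[15,0.12,0.02,0,0],[15,0.12,0.02,0,0],[15,0.12,0.02,0,0],[15,0.12,0.02,0,0],[15,0,0,0,0]]}}

```text
time: 3.3
ee_pos: [0.5022, -0.1769, 0.2457]
eef_rot: [-0.0, 0.705, 0.709, 0.001]
ft_force: [-0.1, -0.3, 0.5]
finger_gap: 0.0151
finger_force: 0.0
```

Call:
{"fn": "carry_out", "kwargs": {"steps": [[15,0.12,0.012,0,0],[15,0.12,0.012,0,0],[15,0.12,0.012,0,0],[15,0.12,0.012,0,0],[15,0.12,0.012,0,0],[15,0.12,0.012,0,0],[15,0.15,0.012,0,0],[15,0,0,0,0]]}}

```text
time: 4.1
ee_pos: [0.5256, 0.0847, 0.2456]
eef_rot: [-0.001, 0.705, 0.709, 0.001]
ft_force: [-0.4, 0.4, 0.5]
finger_gap: 0.015
finger_force: 0.0
```

```bash
python3 - <<'E'
from h import *
f=ctrl.grab_frame('wrist'); save(f,'w1.png'); print(np.round(ctrl.get_obs()['ee_pos'],4),np.round(ctrl.get_obs()['joint_pos'],2))
# coupler: white blobs
h=cv2.cvtColor(f['color'],cv2.COLOR_RGB2HSV); m=((h[...,2]>190)&(h[...,1]<40)).astype(np.uint8)
for c in cv2.findContours(m,0,2)[0]:
    if cv2.contourArea(c)>60:
        (a,b),r=cv2.minEnclosingCircle(c); print(round(a),round(b),round(r,1),np.round(onz(f,a,b,.02),3))
E
```

```text
[0.5259 0.0812 0.2454] [ 0.4   0.15 -0.69  1.72  0.1   1.3  -0.31]
322 400 36.7 [ 0.531 -0.105  0.02 ]
357 340 8.2 [ 0.563 -0.041  0.02 ]
278 340 8.5 [ 0.491 -0.041  0.02 ]
36 362 81.2 [ 0.253 -0.071  0.02 ]
521 273 18.1 [0.708 0.026 0.02 ]
321 262 16.2 [0.53  0.035 0.02 ]
189 244 14.3 [0.415 0.051 0.02 ]
467 159 28.3 [0.649 0.125 0.02 ]
193 135 15.4 [0.424 0.143 0.02 ]
21 72 75.4 [0.283 0.195 0.02 ]
```

View pics/w1.png

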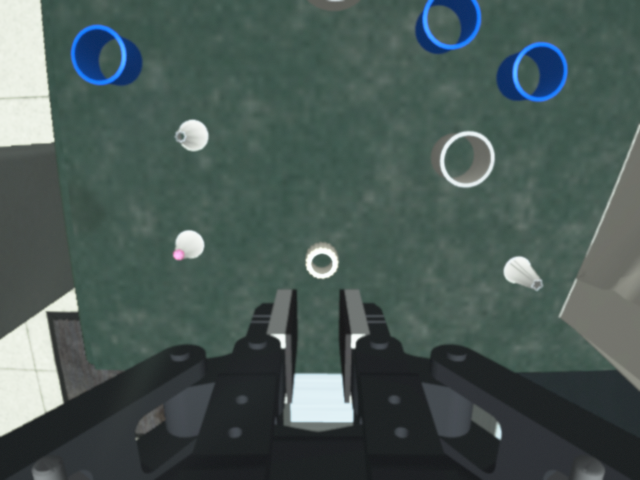

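The wrist view shows the coupler at (322,262), which is world (0.530, 0.035), right ahead of the fingers. I'll lower behind it.

Call:
{"fn": "carry_out", "kwargs": {"steps": [[15,0,0.013,0.11,0],[15,0,0,0.11,0],[15,0,0,0.11,0],[15,0,0,0.11,0],[15,0,0,0.11,0],[15,0,0,0.11,0],[15,0,0,0.07,0],[15,0,0,0,0]]}}

```text
time: 4.95
ee_pos: [0.5279, 0.076, 0.0233]
eef_rot: [-0.002, 0.708, 0.706, -0.002]
ft_force: [0.1, -0.2, -0.6]
finger_gap: 0.0153
finger_force: 0.0
```

Call:
{"fn": "carry_out", "kwargs": {"steps": [[15,-0.03,0,0.005,0],[15,-0.03,0,0,0],[15,-0.03,0,0,0],[15,-0.04,0,0,0],[15,-0.05,0,0,0],[15,-0.05,0,0,0],[15,-0.05,0,0,0],[15,-0.05,0,0,0]]}}

```text
time: 5.75
ee_pos: [0.5303, -0.0225, 0.0254]
eef_rot: [0.0, 0.707, 0.707, 0.0]
ft_force: [-0.2, 0.6, 0.3]
finger_gap: 0.0151
finger_force: 0.1
```

Call:
{"fn": "carry_out", "kwargs": {"steps": [[15,-0.05,0,0.005,0],[15,-0.05,0,0,0],[15,-0.05,0,0,0],[15,-0.05,0,0,0],[15,-0.05,0,0,0],[15,-0.05,0,0,0],[15,0,0,0,0],[15,0,0,0,0]]}}

```text
time: 6.55
ee_pos: [0.5301, -0.1108, 0.0233]
eef_rot: [-0.0, 0.707, 0.707, 0.0]
ft_force: [-0.2, 1.1, 0.3]
finger_gap: 0.015
finger_force: 0.0
```

```bash
python3 - <<'E'
from h import *
f=ctrl.grab_frame('scene'); save(f,'s2.png',(230,130,630,430),1.6); print(np.round(ctrl.get_obs()['ee_pos'],4))
E
```

```text
[ 0.5302 -0.1101  0.0233]
```

View pics/s2.png

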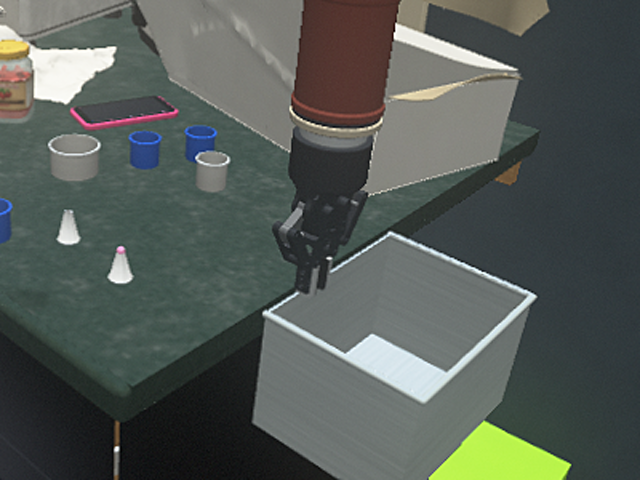

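The coupler is off the worktop, and everything else stands where it was. Next is the small cutter.

Call:
{"fn": "carry_out", "kwargs": {"steps": [[22,0,0,-0.11,0],[22,0,0,-0.11,0],[22,0,0,-0.11,0],[22,0.12,0.05,0,0],[22,0.12,0.05,0,0],[22,0.12,0.05,0,0],[22,0.12,0.05,0,0],[22,0.12,0.05,0,0]]}}

```text
time: 7.4
ee_pos: [0.6052, 0.072, 0.1224]
eef_rot: [-0.0, 0.706, 0.708, 0.0]
ft_force: [1.4, -0.4, -0.2]
finger_gap: 0.0225
finger_force: 0.0
```

Call:
{"fn": "carry_out", "kwargs": {"steps": [[22,0.12,0.05,0,0],[22,0.12,0.05,0,0],[22,0.08,0.02,0,0],[22,0,0,0,0],[22,0,0,0,0]]}}

```text
time: 7.9
ee_pos: [0.6403, 0.1668, 0.1221]
eef_rot: [-0.0, 0.706, 0.708, -0.0]
ft_force: [0.1, -1.0, 0.2]
finger_gap: 0.0221
finger_force: 0.0
```

```bash
python3 - <<'E'
from h import *
f=ctrl.grab_frame('wrist'); save(f,'w2.png'); print(np.round(ctrl.get_obs()['ee_pos'],4))
h=cv2.cvtColor(f['color'],cv2.COLOR_RGB2HSV); m=((h[...,2]>190)&(h[...,1]<40)).astype(np.uint8)
b=((h[...,0]>105)&(h[...,0]<125)&(h[...,1]>150)).astype(np.uint8)
for n,mm in (('w',m),('b',b)):
  for c in cv2.findContours(mm,0,2)[0]:
    if cv2.contourArea(c)>100:
        (a,bb),r=cv2.minEnclosingCircle(c); print(n,round(a),round(bb),round(r,1),np.round(onz(f,a,bb,.038),3))
E
```

```text
[0.6406 0.1653 0.122 ]
w 634 425 10.2 [0.841 0.054 0.038]
w 1 400 15.6 [0.446 0.072 0.038]
w 362 320 28.5 [0.665 0.13  0.038]
w 273 320 28.4 [0.617 0.13  0.038]
w 321 322 41.2 [0.643 0.129 0.038]
w 586 252 134.9 [0.785 0.169 0.038]
w 102 41 72.0 [0.538 0.272 0.038]
b 425 203 37.4 [0.695 0.194 0.038]
b 400 186 31.5 [0.682 0.203 0.038]
b 283 130 39.3 [0.624 0.23  0.038]
```

View pics/w2.png

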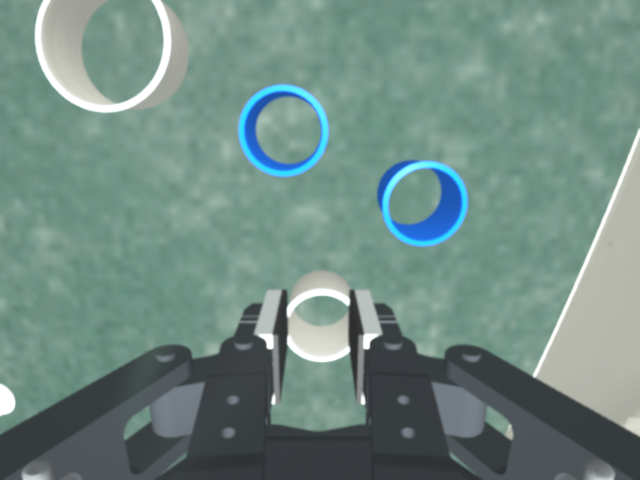

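The small cutter is at (321,322), world (0.643, 0.129), centred between the fingers. The blue rings at (283,130) and (425,203) are clear behind. I'll lower just behind it and push.

Call:
{"fn": "carry_out", "kwargs": {"steps": [[22,0.016,0.008,0,0],[22,0,0,0.08,0],[22,0,0,0.08,0],[22,0,0,0.08,0],[22,0,0,0.07,0],[22,0,0,0.02,0],[22,0,0,0,0],[22,0,0,0,0]]}}

```text
time: 8.75
ee_pos: [0.6441, 0.17, 0.0246]
eef_rot: [0.0, 0.707, 0.707, 0.001]
ft_force: [-0.2, 0.2, 0.7]
finger_gap: 0.0221
finger_force: 0.0
```

Call:
{"fn": "carry_out", "kwargs": {"steps": [[22,-0.02,0,0,0],[22,-0.02,0,0,0],[22,-0.03,0,0,0],[22,-0.04,0,0,0],[22,-0.05,0,0,0],[22,-0.05,0,0,0],[22,-0.05,0,0,0],[22,-0.05,0,0,0]]}}

```text
time: 9.55
ee_pos: [0.6435, 0.0753, 0.0234]
eef_rot: [0.0, 0.707, 0.707, -0.0]
ft_force: [-1.1, 0.9, 0.3]
finger_gap: 0.0223
finger_force: 0.5
```

Call:
{"fn": "carry_out", "kwargs": {"steps": [[22,-0.05,0,0,0],[22,-0.05,0,0,0],[22,-0.05,0,0,0],[22,-0.05,0,0,0],[22,-0.05,0,0,0],[22,-0.05,0,0,0],[22,-0.05,0,0,0],[22,-0.05,0,0,0]]}}

```text
time: 10.35
ee_pos: [0.6435, -0.0441, 0.0233]
eef_rot: [-0.0, 0.707, 0.707, 0.0]
ft_force: [-0.3, 1.1, 0.4]
finger_gap: 0.0224
finger_force: 0.3
```

Call:
{"fn": "carry_out", "kwargs": {"steps": [[22,-0.05,0,0,0],[22,-0.05,0,0,0],[22,-0.05,0,0,0],[22,-0.05,0,0,0],[22,-0.05,0,0,0],[22,-0.03,0,0,0],[22,0,0,0,0],[22,0,0,0,0]]}}

```text
time: 11.15
ee_pos: [0.6436, -0.1264, 0.0233]
eef_rot: [-0.0, 0.707, 0.707, 0.0]
ft_force: [-0.8, -0.4, -0.6]
finger_gap: 0.0217
finger_force: 0.0
```

Call:
{"fn": "carry_out", "kwargs": {"steps": [[40,0,0,-0.11,0],[40,0,0,-0.11,0],[40,0,0,-0.11,0],[40,0.13,-0.03,0,0],[40,0.13,-0.03,0,0],[40,0.13,-0.03,0,0],[40,0.13,-0.03,0,0],[40,0.13,-0.03,0,0]]}}

```text
time: 11.95
ee_pos: [0.5975, 0.0709, 0.1226]
eef_rot: [0.0, 0.706, 0.708, 0.0]
ft_force: [0.6, -0.3, 0.3]
finger_gap: 0.0397
finger_force: 0.0
```

```bash
python3 - <<'E'
from h import *
f=ctrl.grab_frame('top'); save(f,'t2.png',(240,140,520,340),2.8); print(np.round(ctrl.get_obs()['ee_pos'],4))
E
```

```text
[0.5954 0.0797 0.1231]
```

View pics/t2.png

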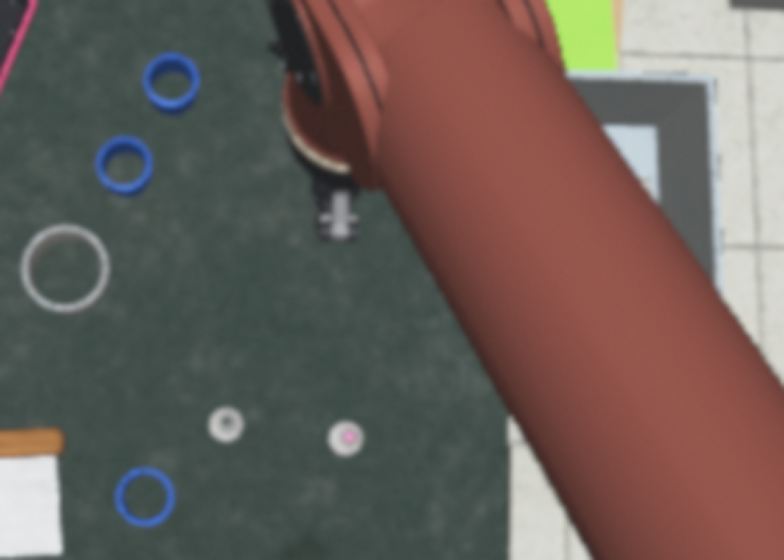

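The small cutter is off the worktop too; the arm hides the pan from above. Next is the large cutter at crop (65,268).

Call:
{"fn": "carry_out", "kwargs": {"steps": [[40,0.12,-0.028,0,0],[40,0.12,-0.028,0,0],[40,0.12,-0.028,0,0],[40,0.12,-0.028,0,0],[40,0.12,-0.028,0,0],[40,0.12,-0.028,0,0],[40,0.12,-0.027,0,0],[40,0,0,0,0]]}}

```text
time: 12.8
ee_pos: [0.5358, 0.3275, 0.1229]
eef_rot: [-0.002, 0.704, 0.711, 0.001]
ft_force: [-0.8, 0.0, 0.8]
finger_gap: 0.0397
finger_force: 0.0
```

```bash
python3 - <<'E'
from h import *
f=ctrl.grab_frame('wrist'); print(np.round(ctrl.get_obs()['ee_pos'],4))
h=cv2.cvtColor(f['color'],cv2.COLOR_RGB2HSV); m=((h[...,2]>190)&(h[...,1]<40)).astype(np.uint8)
for c in cv2.findContours(m,0,2)[0]:
    if cv2.contourArea(c)>100:
        (a,bb),r=cv2.minEnclosingCircle(c); print(round(a),round(bb),round(r,1),np.round(onz(f,a,bb,.038),3))
f=ctrl.grab_frame('scene'); save(f,'s3.png')
E
```

```text
[0.5373 0.3243 0.1226]
155 473 13.2 [0.435 0.182 0.038]
318 358 57.6 [0.537 0.267 0.038]
318 328 54.5 [0.537 0.285 0.038]
40 192 128.4 [0.391 0.36  0.038]
588 2 16.1 [0.664 0.454 0.038]
```

View pics/s3.png

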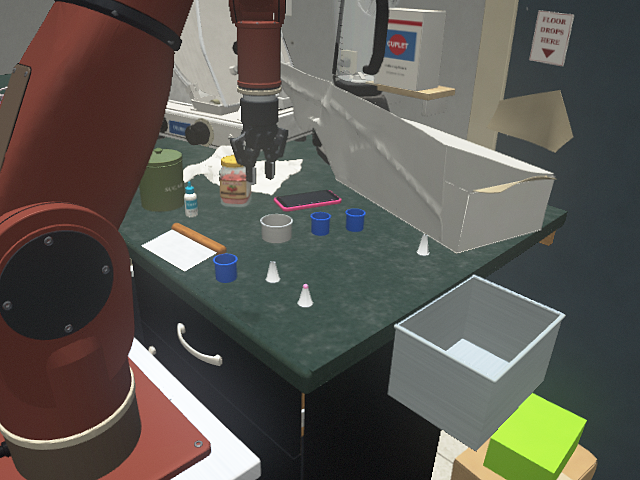

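The large cutter at scene (276,228) is ahead of the fingers, world (0.537, 0.273). I'll back off 9 mm, lower, and push.

Call:
{"fn": "carry_out", "kwargs": {"steps": [[40,0.03,0,0,0],[40,0,0,0.08,0],[40,0,0,0.08,0],[40,0,0,0.08,0],[40,0,0,0.07,0],[40,0,0,0.025,0],[40,0,0,0,0],[40,0,0,0,0]]}}

```text
time: 13.7
ee_pos: [0.5404, 0.3293, 0.0228]
eef_rot: [0.0, 0.707, 0.707, 0.001]
ft_force: [-0.0, -0.2, 0.5]
finger_gap: 0.0397
finger_force: 0.0
```

Call:
{"fn": "carry_out", "kwargs": {"steps": [[40,-0.02,0,0,0],[40,-0.03,0,0,0],[40,-0.03,0,0,0],[40,-0.03,0,0,0],[40,-0.04,0,0,0],[40,-0.05,0,0,0],[40,-0.05,0,0,0],[40,-0.05,0,0,0]]}}

```text
time: 14.5
ee_pos: [0.5399, 0.2374, 0.0218]
eef_rot: [0.0, 0.707, 0.707, -0.0]
ft_force: [0.1, 0.9, 0.3]
finger_gap: 0.0399
finger_force: 0.3
```

Call:
{"fn": "carry_out", "kwargs": {"steps": [[40,-0.05,0,0,0],[40,-0.05,0,0,0],[40,-0.05,0,0,0],[40,-0.05,0,0,0],[40,-0.05,0,0,0],[40,-0.05,0,0,0],[40,-0.05,0,0,0],[40,-0.05,0,0,0]]}}

```text
time: 15.3
ee_pos: [0.5398, 0.1178, 0.0218]
eef_rot: [-0.0, 0.707, 0.707, -0.0]
ft_force: [-0.2, 0.6, 0.2]
finger_gap: 0.0405
finger_force: 0.3
```

Call:
{"fn": "carry_out", "kwargs": {"steps": [[40,-0.05,0,0,0],[40,-0.05,0,0,0],[40,-0.05,0,0,0],[40,-0.05,0,0,0],[40,-0.05,0,0,0],[40,-0.05,0,0,0],[40,-0.05,0,0,0],[40,-0.05,0,0,0]]}}

```text
time: 16.1
ee_pos: [0.54, -0.0022, 0.0219]
eef_rot: [-0.0, 0.707, 0.707, 0.0]
ft_force: [0.2, 1.1, 0.0]
finger_gap: 0.0402
finger_force: 0.3
```

Call:
{"fn": "carry_out", "kwargs": {"steps": [[40,-0.05,0,0,0],[40,-0.05,0,0,0],[40,-0.05,0,0,0],[40,-0.05,0,0,0],[40,-0.05,0,0,0],[40,-0.05,0,0,0],[40,-0.05,0,0,0],[40,-0.05,0,0,0]]}}

```text
time: 16.9
ee_pos: [0.54, -0.1222, 0.0218]
eef_rot: [-0.0, 0.707, 0.707, -0.0]
ft_force: [0.5, -0.9, -0.6]
finger_gap: 0.04
finger_force: 0.0
```

Call:
{"fn": "carry_out", "kwargs": {"steps": [[40,-0.05,0,0,0],[40,0,0,0,0],[40,0,0,0,0],[40,0,0,-0.12,0],[40,0,0,-0.12,0],[40,0,0,-0.12,0],[40,0,0,-0.12,0],[40,0.12,0,0,0]]}}

```text
time: 17.7
ee_pos: [0.5425, -0.1034, 0.1705]
eef_rot: [0.004, 0.709, 0.705, 0.001]
ft_force: [1.3, -0.4, 0.2]
finger_gap: 0.04
finger_force: 0.0
```

Call:
{"fn": "carry_out", "kwargs": {"steps": [[40,0.13,0,0,0],[40,0.13,0,0,0],[40,0.13,0,0,0],[40,0.13,0,0,0],[40,0.13,0,0,0],[40,0.13,0,0,0],[40,0.13,0,0,0],[40,0.13,0,0,0]]}}

```text
time: 18.5
ee_pos: [0.539, 0.2147, 0.166]
eef_rot: [-0.0, 0.706, 0.708, 0.0]
ft_force: [-0.2, 0.0, -1.4]
finger_gap: 0.0398
finger_force: 0.0
```

```bash
python3 - <<'E'
from h import *
f=ctrl.grab_frame('top'); g=ctrl.grab_frame('scene')
a=cv2.resize(f['color'][130:350,240:520,::-1],(400,314)); b=cv2.resize(g['color'][180:480,220:600,::-1],(398,314)); cv2.imwrite('pics/end.png',np.hstack([a,b])); print(np.round(ctrl.get_obs()['ee_pos'],3))
E
```

```text
[0.537 0.22  0.166]
```

View pics/end.png

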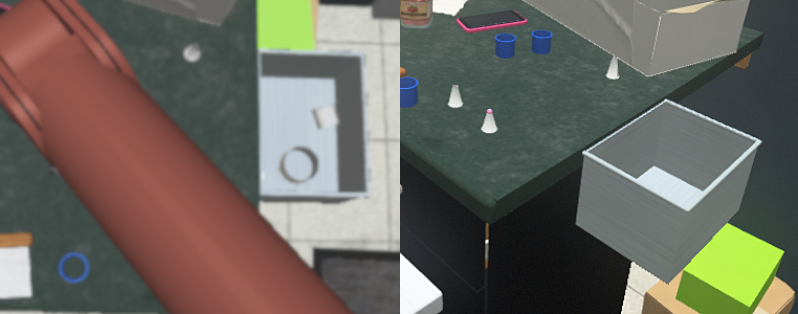

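The left half shows the small cutter at (326,118) and the large one at (299,165) lying in the pan. The coupler isn't visible, probably hidden behind the near wall, so I'll look from above with the wrist camera.

Call:
{"fn": "carry_out", "kwargs": {"steps": [[40,0,0,-0.1,0],[40,0,0,-0.1,0],[40,0,0,-0.08,0],[40,-0.13,0.03,0,0],[40,-0.13,0.03,0,0],[40,-0.13,0.03,0,0],[40,-0.13,0.03,0,0],[40,-0.13,0.03,0,0]]}}

```text
time: 19.4
ee_pos: [0.5848, 0.0163, 0.2499]
eef_rot: [0.0, 0.706, 0.708, 0.0]
ft_force: [0.0, -0.4, -0.6]
finger_gap: 0.0399
finger_force: 0.0
```

Call:
{"fn": "carry_out", "kwargs": {"steps": [[40,-0.13,0.03,0,0],[40,-0.13,0.03,0,0],[40,-0.13,0,0,0],[40,-0.13,0,0,0],[40,-0.13,0,0,0],[40,0,0,0,0],[40,0,0,0,0]]}}

```text
time: 20.1
ee_pos: [0.6028, -0.1781, 0.2495]
eef_rot: [-0.0, 0.707, 0.707, 0.0]
ft_force: [0.4, 1.0, 0.1]
finger_gap: 0.0399
finger_force: 0.0
```

```bash
python3 - <<'E'
from h import *
f=ctrl.grab_frame('wrist'); save(f,'w3.png'); print(np.round(ctrl.get_obs()['ee_pos'],3))
g=ctrl.grab_frame('top')
def c(u,v,r,fr):
    a,_=0,0
    return np.round(pt(fr,u,v),3)
h=cv2.cvtColor(f['color'],cv2.COLOR_RGB2HSV); m=((h[...,2]>215)&(h[...,1]<25)).astype(np.uint8)
for k in cv2.findContours(m,0,2)[0]:
    if cv2.contourArea(k)>100:
        (a,b),r=cv2.minEnclosingCircle(k); print(round(a),round(b),round(r,1),c(min(a,639),min(b,479),r,f))
E
```

```text
[ 0.603 -0.177  0.25 ]
102 432 10.5 [-0.178 -1.169 -0.876]
29 398 33.8 [-0.453 -1.057 -0.901]
263 373 14.2 [ 0.416 -0.926 -0.895]
318 366 90.3 [ 0.603 -0.905 -0.905]
246 214 16.1 [ 0.512 -0.222 -0.154]
320 226 90.5 [ 0.607 -0.238 -0.156]
384 173 30.3 [ 0.685 -0.171 -0.156]
315 182 89.7 [ 0.6   -0.181 -0.156]
119 194 63.1 [-0.006 -0.31  -0.901]
32 259 125.3 [-0.315 -0.516 -0.882]
356 136 62.0 [ 0.649 -0.126 -0.154]
466 114 7.4 [ 1.032 -0.08  -0.898]
251 132 33.9 [ 0.526 -0.121 -0.134]
178 172 62.8 [ 0.182 -0.245 -0.901]
496 116 23.0 [ 1.121 -0.082 -0.896]
445 229 132.4 [ 0.722 -0.206 -0.008]
```

View pics/w3.png

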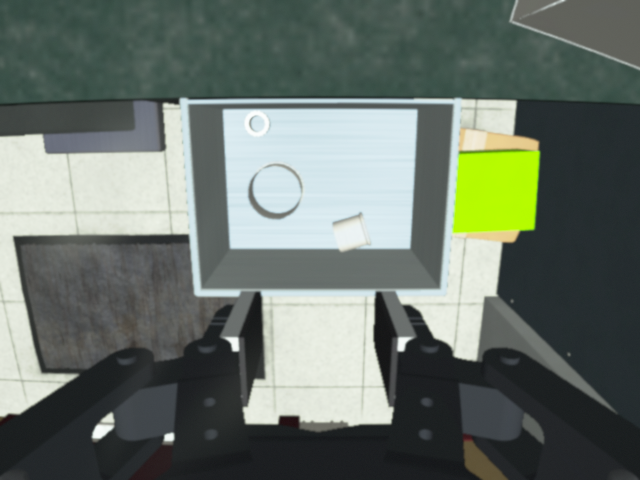

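The pan holds all three: coupler at (257,124), large cutter at (276,191), small cutter at (351,233). I'm handing it in.

```bash
python3 -c "
from bench import ctrl
print(ctrl.finish_job())"
```

```text
the job is handed in; nothing more can be done
None
```

Both grey cutters and the white coupler ring are in the wash-up pan, confirmed in the last wrist picture; I saw nothing else shifted, and I handed the job in at about 20 s of the 72 s allowed (no verdict was returned).

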